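# Load the burnishing spindle at the shoe-repair stall

## Task

Load the shoe burnisher: draw the spindle out of the wooden block by its wooden head, lay it in the sloped V-rest with its foot down against the stop, and let go of it there. Then take it again across its bare shaft and lay it level in the two open bearings of the burnishing stand, the head overhanging at the end away from the motor, slid along until the head's shoulder is up against the bearing, and let go. Do not let the spindle fall to the bench, and leave the hammer, the bottle and the tin where they are.

Things in the scene. Friction and masses are not known exactly. Their poses are not given: they have to be found in the camera images.
- spindle: Loose spindle, 180 mm, 0.13 to 0.27 kg: steel shaft 14 mm thick, 140 mm long, then a wooden head 28 mm thick, 40 mm long. Origin: centre of the bare foot's end face; z runs along the shaft from foot to head (shaft 0-140 mm, head 140-180). Balance point about z = 77 mm. At the start it stands upright in the block, foot 15 mm above the bench, 15 mm of shaft and the head above the block.
- spindle_shoulder (a point): Point on the spindle's axis at the shoulder, where shaft meets head: z = 140 mm on the spindle. Its axes are the spindle's.
- block: Fixed dark wooden block, 80 x 80 mm and 140 mm high, with one upright hole in the centre of its top, 17 mm wide and 125 mm deep, in which the spindle stands loosely. Origin at the centre of its underside, z up.
- vrest: Fixed dark iron V-rest. Its 90 degree V-groove, open upwards, rises at 45 degrees over the rest's own +y. Origin under its base, z up. A spindle lying in it, foot on the stop, has its foot centre at (0,-60,55) mm and shoulder at (0,39,154) mm here, head uppermost and overhanging. Groove mouth 35 mm wide, lips 8 mm above the lying shaft's axis. Base: x +-50 mm, y -83 to 107 mm.
- vrest_stop (a point): Where the foot centre of a seated spindle lies: on the groove's axis, on the stop's face. Axes as vrest. The groove is in two pieces, 8 to 34 mm and 100 to 126 mm up the shaft from here; between them is a 66 mm gap for fingers, free to 32 mm below the shaft's axis (square to it).
- vrest_top (a point): Point on the V-rest where the shoulder of a seated spindle lies, 140 mm up the groove from vrest_stop. Axes as vrest.
- stand: Fixed grey burnishing stand. Two open V bearings (90 degrees, mouth 35 mm) carry a shaft level along the stand's own y axis, shaft axis at x = 0, 75 mm above the bench. They span y = -68 to -54 mm and 46 to 60 mm; between them it is free down to 14 mm height. Motor box: y = -190 to -114 mm, 90 mm wide, 100 mm high. Origin under the base plate, z up.
- stand_bearing (a point): Where a loaded spindle's shoulder centre lies: (0,60,75) mm in stand, on the shaft line at the outer face of the bearing furthest from the motor. Axes as stand. The loaded spindle's foot points to the motor, at y = -80 mm of the stand; its head lies beyond y = 60 mm.
- hammer: Bystander: hammer, about 200 mm long, lying on the bench, under 40 mm high. Origin about the middle of its underside, x along the handle.
- oil: Bystander: small white bottle, 44 mm in diameter, 100 mm high. Origin at the centre of its underside.
- tin: Bystander: low metal tin, 70 mm in diameter, 55 mm high. Origin at the centre of its underside.
Mind the look-alikes: they are no part of the job. What is shaped like the vrest but yellow is not meant. There is more than one size of the spindle; the job needs the larger.

How it is judged:
By the outcome, as a careful person would: the job done as asked, in the order asked, and still so for the second after the job is handed in, with the robot touching nothing.
It also fails if it takes over 64 s, if anything falls off the work surface, if the arm or the gripper's body presses on something with over 40 N, if the wrist force passes 120 N, or if a joint passes its speed limit or range.

## Robot

A 6-joint arm with a two-finger parallel gripper is mounted at the origin on the work surface. World frame = base frame: x ahead of the robot, y to its left, z up, the work surface at z = 0. Lengths are in m, angles in degrees, forces in N, time in s.
With the tool pointing down it reaches from about 0.35 to 0.875 m from the base axis. Payload 4.2 kg.
Tool frame: the origin (TCP) lies where the fingers leave the gripper's body, on its centre line; the fingertips stand 70 mm ahead of it and the grasp point (between the pads) lies 51 mm ahead of it; z points along the fingers, y is the direction in which the jaws open and shut (so a half turn about z gives the same grasp; the last joint's range is limited). The gripper opens to 87 mm and grips with 3 to 60 N. Pads are 19 mm wide; open, the fingers measure 117 mm over their backs; the gripper's body (75 mm by 190 mm) begins 51 mm behind the grasp point.
Start: joints at [-57.261, 22.042, 0.453, 0, -68.411, -14.817], TCP at [0.192, -0.595, 0.292] pointing down, gripper open.
Joint ranges: [-179.83, 179.83], [-69.29, 118.12], [-61.27, 80.66], [-181.25, 117.63], [-171.15, -9.14], [-177.46, 177.46]. Speed limits (degrees/s): [159.86, 159.86, 180, 180, 180, 180].

## Interface

Orientations are given as a 3x3 rotation matrix whose columns are the frame's x, y, z axes.
In Python, from station import sense, capture, camera_model, finish_job gives the robot as it stands.
- The arm moves only by the shell command python3 -m inch 'ROWS'. ROWS is JSON, a list of rows, each an object with "hand": the closure, from 0 (fully open) to 1 (shut); "slide": the shift along the world's x, y, z in cm, a list of three; "yaw": the turn about the world's z in rad. A call has 1 to 10 rows; each row is the pose to reach, as a shift and turn from the pose commanded when the call began; what a row does not reach only later rows make up. A row lasts 1/8 s, in which the tool goes at most 62.5 mm and 10.7 degrees, less where a joint would pass 70% of its speed; a pose out of reach is approached as far as the arm can. A call with a gripper value outside its range is refused whole. The fingers move at their own pace and stop on an object; the grip force is fixed at half the most. Time passes only in rows, so rows that repeat a pose let the fingers close. It gives the time, the measured TCP pose, the force and the opening at its end, in the units of the state.
- sense(): the state, without advancing time (a new reading comes with each control period).
- capture(name): name is "scene" or "side" or "wrist"; returns the picture (480x640x3 uint8, blue, green, red); there is no depth.
- camera_model(name): a dict with "mtx" (3x3 intrinsics, pixels), "xyz" and "orientation" of the camera in the world; the wrist camera has in their place "tool_from_camera" (4x4, takes a point from camera to tool coordinates, whose origin is the TCP and whose axes are the flange's). Camera axes: x right, y up, looking along -z (the intrinsics and any distortion apply to the point x, -y, -z); pixel columns grow to the right and rows downward; lengths in m; the calibration is good to about 2 mm. A picture is of the moment at which its call begins: read the wrist's pose just before it. camera_model takes no time and is no camera call.
- finish_job(): hands the job in, once; it reports no verdict.
The state is a dict: "time_s": time; "joints": joint angles; "joint_velocities": joint speeds; "effort": joint torques, N m; "tcp_pos": TCP position; "ee_rot": TCP orientation; "wrist_force": force on the tool from outside, world axes, zero at the start; "moment": the same for the moment, N m; "gripper_width": opening from 0.0 (shut) to 1.0 (fully open).
Only numpy, scipy, OpenCV 4.12 (cv2) and the standard library are available. Lean on these libraries where they do the work, as an engineer would, in place of code of your own. Each camera call takes 0.05 s, during which the arm holds its last target. There are 200 camera calls.

## Working session

There is one attempt and no reset: what is moved stays moved. The work goes in short steps, Python scripts to look and compute and a shell command to move; the robot and the scene stay as the last step left them, time stands still between calls to the robot, and variables do not carry over. Pictures are saved under pics/ and viewed, about 8 in all and at most 12, crops included, and the job is handed in when it is done.

```bash
ls; mkdir -p pics; python3 - <<'E'
from station import *
import cv2,numpy as np
for n in ("scene","side"):
    cv2.imwrite(f"pics/{n}0.png",capture(n)); m=camera_model(n); print(n,m)
print(camera_model("wrist"));s=sense();print(s)
E
```

```text
pics
scene {'mtx': array([[518.42739983,   0.        , 315.48074223],
       [  0.        , 518.42739983, 240.44233735],
       [  0.        ,   0.        ,   1.        ]]), 'xyz': array([ 1.27359069, -0.23562225,  0.80938146]), 'orientation': array([[ 0.29209995, -0.61638866,  0.73126099],
       [ 0.95633675,  0.1803479 , -0.22998836],
       [ 0.00988083,  0.76651135,  0.64215474]])}
side {'mtx': array([[581.02413232,   0.        , 305.31153809],
       [  0.        , 581.02413232, 239.68258527],
       [  0.        ,   0.        ,   1.        ]]), 'xyz': array([0.01028725, 1.00139246, 1.06350797]), 'orientation': array([[-0.88543103,  0.31495391, -0.34178346],
       [-0.46430093, -0.56635068,  0.68093433],
       [ 0.02089364,  0.76161075,  0.64769786]])}
{'mtx': array([[336.60293514,   0.        , 323.71573158],
       [  0.        , 336.60293514, 244.18090477],
       [  0.        ,   0.        ,   1.        ]]), 'tool_from_camera': array([[ 7.07914465e-04,  9.56348578e-01,  2.92227472e-01,
         7.96628482e-02],
       [ 9.99999685e-01, -5.72324819e-04, -5.49476796e-04,
  
[... 287 characters left out ...]
5424e-02,
       -6.84120121e+01, -1.48159759e+01]), 'joint_velocities': array([ 0.04055903, -0.09863668,  0.20056509,  0.03271844,  0.01674115,
        0.04288857]), 'effort': array([-4.03436088e-04, -3.91690600e+01,  1.87933803e+01,  4.23193306e+00,
        1.34168321e-02, -7.78021854e-05]), 'tcp_pos': array([ 0.19222049, -0.59430309,  0.29126899]), 'ee_rot': array([[-9.51521622e-01, -3.07580996e-01, -7.30130777e-04],
       [-3.07581833e-01,  9.51519879e-01,  1.82616858e-03],
       [ 1.33039199e-04,  1.96221385e-03, -9.99998066e-01]]), 'wrist_force': array([-0.05961635,  0.55293128,  0.54239704]), 'moment': array([0.03674792, 0.02407743, 0.00715303]), 'gripper_width': 1.0011868269580937}
```

View pics/scene0.png

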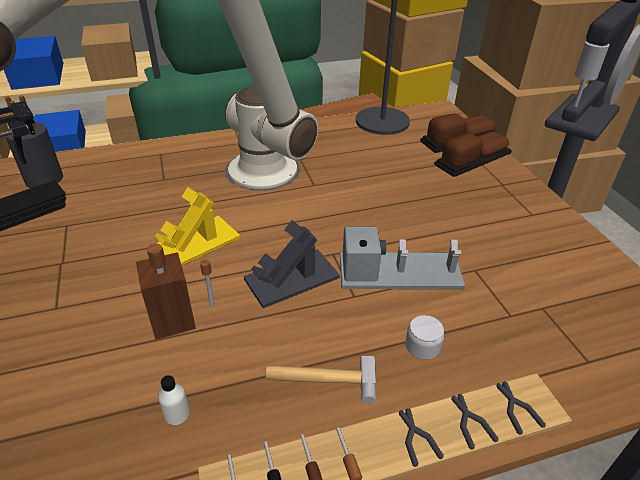

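View pics/side0.png

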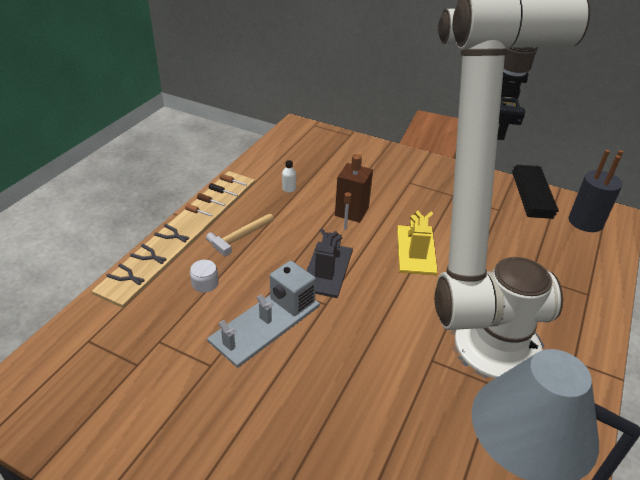

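```bash
cat > h.py <<'E'
import numpy as np,cv2
from station import *
def ray(n,uv,pose=None):
    m=camera_model(n);K=m["mtx"]
    d=np.array([(uv[0]-K[0,2])/K[0,0],-(uv[1]-K[1,2])/K[1,1],-1.])
    if n!="wrist": return m["xyz"],m["orientation"]@d
    R,p=pose;T=m["tool_from_camera"]
    return p+R@T[:3,3],R@T[:3,:3]@d
def onz(n,uv,z,pose=None):
    o,d=ray(n,uv,pose);return o+d*(z-o[2])/d[2]
def tri(a,b):
    o1,d1=a;o2,d2=b
    s=np.linalg.lstsq(np.c_[d1,-d2],o2-o1,rcond=None)[0]
    A,B=o1+d1*s[0],o2+d2*s[1];return (A+B)/2,np.linalg.norm(A-B)
def proj(n,P,pose=None):
    m=camera_model(n);K=m["mtx"]
    if n!="wrist":R,o=m["orientation"],m["xyz"]
    else:
        T=m["tool_from_camera"];R=pose[0]@T[:3,:3];o=pose[1]+pose[0]@T[:3,3]
    c=(np.atleast_2d(P)-o)@R
    return np.c_[K[0,2]+K[0,0]*c[:,0]/-c[:,2],K[1,2]-K[1,1]*c[:,1]/-c[:,2]]
E
python3 - <<'E'
import cv2
a=cv2.imread("pics/scene0.png")[180:345,130:475];cv2.imwrite("pics/c1.png",cv2.resize(a,None,fx=2.3,fy=2.3,interpolation=cv2.INTER_CUBIC))
a=cv2.imread("pics/side0.png")[150:365,195:445];cv2.imwrite("pics/c2.png",cv2.resize(a,None,fx=2.75,fy=2.75,interpolation=cv2.INTER_CUBIC))
E
```

```text
(no output)
```

View pics/c1.png

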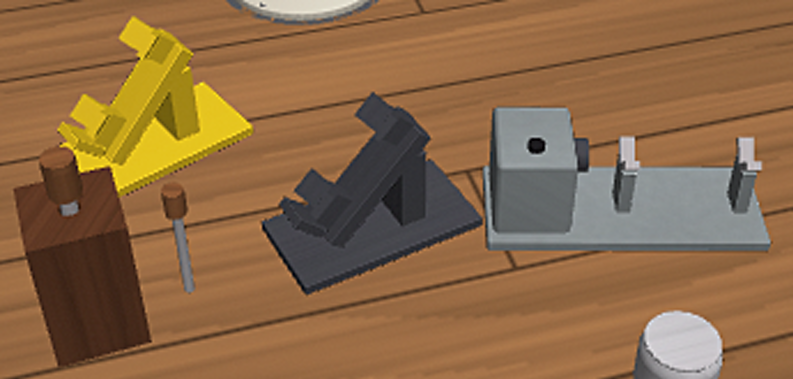

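View pics/c2.png

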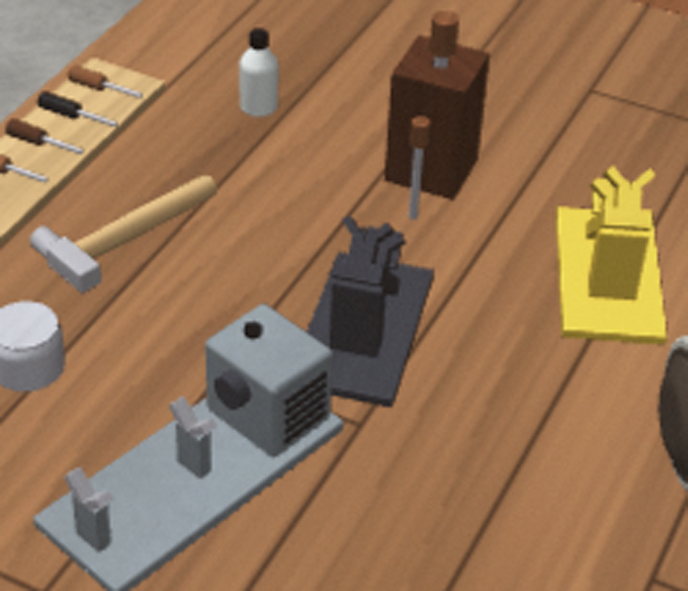

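```bash
cat > fit.py <<'E'
from h import *
from scipy.optimize import least_squares
def c1(u,v): return ("scene",(u/2.3+130,v/2.3+180))
def c2(u,v): return ("side",(u/2.75+195,v/2.75+150))
def fit(obs,x0,nt=0):
    def f(q):
        c,s=np.cos(q[2]),np.sin(q[2]);r=[]
        for P,(n,uv) in obs:
            z=P[2] if P[2] is not None else q[3]
            W=[q[0]+c*P[0]-s*P[1],q[1]+s*P[0]+c*P[1],z]
            r+=list(proj(n,W)[0]-uv)
        return r
    s=least_squares(f,x0,loss="soft_l1");return s.x,np.abs(s.fun).reshape(-1,2).round(1)
E
python3 - <<'E'
from fit import *
h=.04
b=[((0,0,.195),c1(59,157)),((0,0,.195),c2(445,20)),((-h,-h,.14),c1(15,188)),((-h,h,.14),c1(113,168)),((h,h,.14),c1(127,232)),((h,-h,.14),c1(24,251)),((-h,-h,.14),c2(488,55)),((-h,h,.14),c2(452,95)),((h,h,.14),c2(398,72))]
q,r=fit(b,[.5,-.4,0.]);print("block",q[:2],np.degrees(q[2]),r.tolist())
N=None
v=[((-.05,-.083,N),c1(262,222)),((.05,-.083,N),c1(308,287)),((.05,.107,N),c1(482,216)),((-.05,.107,N),c1(425,150)),((-.05,-.083,N),c2(433,267)),((-.05,.107,N),c2(393,399))]
q,r=fit(v,[.5,-.1,0.,.01]);print("vrest",q,np.degrees(q[2]),r.tolist())
a,e,f=-.19,-.114,.045
s=[((-f,a,.1),c1(492,108)),((-f,e,.1),c1(569,109)),((f,e,.1),c1(577,168)),((f,a,.1),c1(495,170)),((f,a,.1),c2(262,306)),((-f,a,.1),c2(331,350)),((-f,e,.1),c2(275,396)),((f,e,.1),c2(207,345))]
q,r=fit(s,[.5,.2,-.3]);print("stand",q,np.degrees(q[2]),r.tolist())
for n,w in(("small",tri(ray(*c1(174,190)),ray(*c2(420,122)))),("oil",tri(ray("scene",(168,382)),ray(*c2(259,37)))),("yellowtop",tri(ray(*c1(140,22)),ray(*c2(612,178))))):print(n,w)
E
```

```text
block [ 0.51316548 -0.29958283] 1.5656288667952432 [[0.5, 0.2], [1.1, 1.4], [0.7, 0.7], [0.5, 0.5], [0.0, 1.0], [0.2, 0.4], [0.0, 0.9], [2.7, 1.3], [4.0, 0.5]]
vrest [ 0.46617289 -0.04658644  0.24772823  0.01155566] 14.19378187981429 [[0.8, 0.3], [0.3, 0.2], [0.3, 1.0], [1.8, 2.5], [0.5, 0.0], [1.0, 0.0]]
stand [ 0.53063892  0.26230408 -0.29228373] -16.74662415819629 [[0.4, 1.8], [0.5, 2.1], [1.2, 0.9], [0.3, 1.9], [0.1, 3.5], [1.4, 1.4], [0.8, 2.1], [2.6, 2.8]]
small (array([ 0.49452027, -0.21591822,  0.12196481]), np.float64(0.0008810800943375627))
oil (array([ 0.7317908 , -0.31224771,  0.09306765]), np.float64(0.00016312518843397653))
yellowtop (array([ 0.284414  , -0.20850922,  0.14578151]), np.float64(0.021593455954306735))
```

```bash
python3 -m inch '[{"hand":0,"slide":[32.1,29.4,2],"yaw":1.506},{"hand":0,"slide":[32.1,29.4,2],"yaw":1.506},{"hand":0,"slide":[32.1,29.4,2],"yaw":1.506},{"hand":0,"slide":[32.1,29.4,2],"yaw":1.506},{"hand":0,"slide":[32.1,29.4,2],"yaw":1.506},{"hand":0,"slide":[32.1,29.4,2],"yaw":1.506},{"hand":0,"slide":[32.1,29.4,2],"yaw":1.506},{"hand":0,"slide":[32.1,29.4,2],"yaw":1.506},{"hand":0,"slide":[32.1,29.4,2],"yaw":1.506},{"hand":0,"slide":[32.1,29.4,2],"yaw":1.506}]'
python3 - <<'E'
from h import *
s=sense();print(s["time_s"],s["tcp_pos"],s["ee_rot"],s["joints"])
cv2.imwrite("pics/w1.png",capture("wrist"));p=(s["ee_rot"],s["tcp_pos"])
print(proj("wrist",[[.513,-.3,.195],[.513,-.3,.14]],p))
E
```

```text
time_s: 1.35
tcp_pos: [0.5128, -0.301, 0.312]
ee_rot: [[0.242, -0.97, -0.001], [-0.97, -0.242, 0.0], [-0.0, 0.001, -1.0]]
wrist_force: [-0.8, 0.8, 0.4]
gripper_width: 0.999
1.35 [ 0.51282622 -0.30098793  0.31195321] [[ 2.42128629e-01 -9.70243905e-01 -7.01807084e-04]
 [-9.70244066e-01 -2.42128858e-01  2.61047513e-04]
 [-4.23207506e-04  6.17717082e-04 -9.99999720e-01]] [-1.48220219e+01  1.83627441e+01 -2.17955467e+00 -4.45476625e-03
 -6.95004001e+01  2.88358001e+01]
[[324.08748846 268.14000934]
 [324.00826119 244.08974807]]
```

View pics/w1.png

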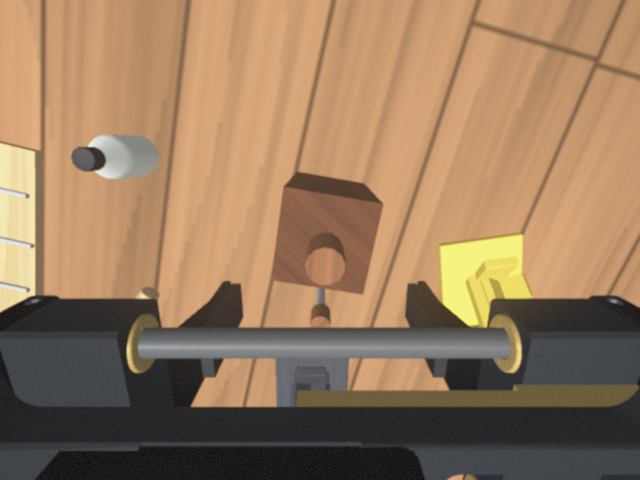

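```bash
python3 -m inch '[{"hand":0,"slide":[0.05,-0.1,-4.5],"yaw":0},{"hand":0,"slide":[0.05,-0.1,-8.6],"yaw":0},{"hand":0,"slide":[0.05,-0.1,-8.6],"yaw":0},{"hand":1,"slide":[0.05,-0.1,-8.6],"yaw":0},{"hand":1,"slide":[0.05,-0.1,-8.6],"yaw":0},{"hand":1,"slide":[0.05,-0.1,-8.6],"yaw":0},{"hand":1,"slide":[0.05,-0.1,-8.6],"yaw":0},{"hand":1,"slide":[0.05,-0.1,-8.6],"yaw":0},{"hand":1,"slide":[0.05,-0.1,-8.6],"yaw":0},{"hand":1,"slide":[0.05,-0.1,-8.6],"yaw":0}]'
```

```text
time_s: 2.65
tcp_pos: [0.5137, -0.3016, 0.2262]
ee_rot: [[0.246, -0.969, -0.001], [-0.969, -0.246, 0.0], [-0.0, 0.001, -1.0]]
wrist_force: [-0.5, -0.5, -0.1]
gripper_width: 0.313
```

```bash
python3 -m inch '[{"hand":1,"slide":[0,0,1],"yaw":0},{"hand":1,"slide":[0,0,5],"yaw":0},{"hand":1,"slide":[0,0,10],"yaw":0},{"hand":1,"slide":[0,0,15],"yaw":0},{"hand":1,"slide":[0,0,15],"yaw":0},{"hand":1,"slide":[-0.8,5,15],"yaw":0},{"hand":1,"slide":[-1.6,10,15],"yaw":0},{"hand":1,"slide":[-2.5,15,15],"yaw":0},{"hand":1,"slide":[-3.4,20.3,15],"yaw":0},{"hand":1,"slide":[-3.4,20.3,15],"yaw":0}]'
python3 -m inch '[{"hand":1,"slide":[0,0,-4],"yaw":0},{"hand":1,"slide":[0,0,-8],"yaw":0},{"hand":1,"slide":[0,0,-8.5],"yaw":0},{"hand":1,"slide":[0,0,-8.5],"yaw":0}]'
python3 - <<'E'
from h import *
a=capture("scene")[130:330,190:410];b=capture("side")[150:350,270:490]
cv2.imwrite("pics/p1.png",cv2.resize(np.hstack([a,b]),(792,360),interpolation=cv2.INTER_CUBIC));print(sense()["tcp_pos"])
E
```

```text
time_s: 3.9
tcp_pos: [0.4788, -0.0959, 0.3758]
ee_rot: [[0.25, -0.968, -0.001], [-0.968, -0.25, 0.001], [-0.001, 0.001, -1.0]]
wrist_force: [-0.2, -0.2, -1.4]
gripper_width: 0.313
time_s: 4.4
tcp_pos: [0.4805, -0.0992, 0.2919]
ee_rot: [[0.245, -0.969, 0.001], [-0.969, -0.245, -0.001], [0.001, -0.0, -1.0]]
wrist_force: [0.0, -0.8, -2.0]
gripper_width: 0.313
[ 0.48084848 -0.09897081  0.29293228]
```

View pics/p1.png

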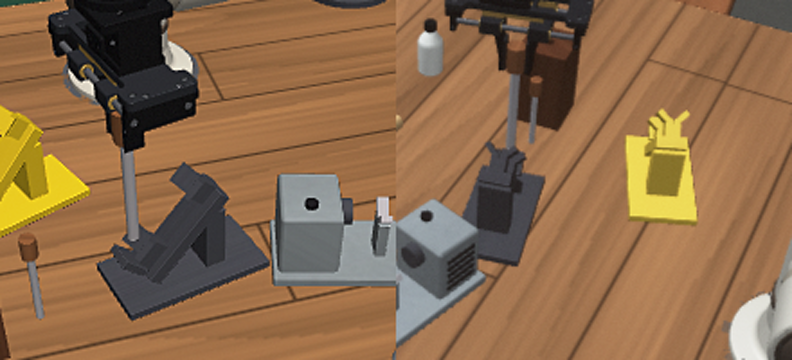

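```bash
python3 -m inch '[{"hand":1,"slide":[-0.1,0,-1.0],"yaw":0},{"hand":1,"slide":[-0.1,0,-2.0],"yaw":0},{"hand":1,"slide":[-0.1,0,-2.0],"yaw":0},{"hand":1,"slide":[-0.1,0,-2.0],"yaw":0}]'
python3 -m inch '[{"hand":1,"slide":[0,0,-0.3],"yaw":0},{"hand":1,"slide":[0,0,-0.3],"yaw":0}]'
```

```text
time_s: 5.0
tcp_pos: [0.479, -0.0987, 0.2713]
ee_rot: [[0.246, -0.969, 0.0], [-0.969, -0.246, -0.0], [0.0, -0.0, -1.0]]
wrist_force: [1.2, -0.6, -1.7]
gripper_width: 0.316
time_s: 5.25
tcp_pos: [0.4792, -0.0988, 0.2688]
ee_rot: [[0.246, -0.969, 0.001], [-0.969, -0.246, -0.001], [0.001, -0.001, -1.0]]
wrist_force: [1.1, -1.0, 1.5]
gripper_width: 0.316
```

```bash
python3 -m inch '[{"hand":1,"slide":[-0.29,1.15,-0.07],"yaw":0},{"hand":1,"slide":[-0.58,2.31,-0.26],"yaw":0},{"hand":1,"slide":[-0.86,3.45,-0.55],"yaw":0},{"hand":1,"slide":[-1.15,4.56,-0.89],"yaw":0},{"hand":1,"slide":[-1.15,4.56,-0.89],"yaw":0}]'
python3 - <<'E'
from h import *
a=capture("scene")[130:330,190:410];b=capture("side")[150:350,270:490]
cv2.imwrite("pics/p2.png",cv2.resize(np.hstack([a,b]),(792,360),interpolation=cv2.INTER_CUBIC));print(sense()["tcp_pos"])
E
```

```text
time_s: 5.88
tcp_pos: [0.4668, -0.0521, 0.2588]
ee_rot: [[0.247, -0.969, -0.001], [-0.969, -0.247, 0.0], [-0.001, 0.001, -1.0]]
wrist_force: [0.1, -0.6, 1.1]
gripper_width: 0.315
[ 0.46703733 -0.05267794  0.25883217]
```

View pics/p2.png

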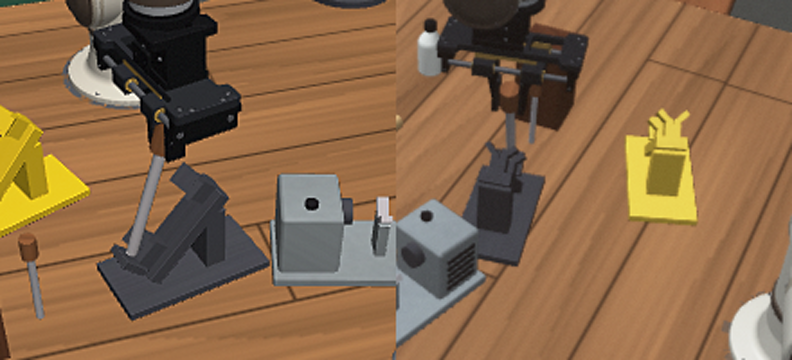

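```bash
python3 -m inch '[{"hand":1,"slide":[-0.27,1.09,-0.47],"yaw":0},{"hand":1,"slide":[-0.54,2.13,-1.02],"yaw":0},{"hand":1,"slide":[-0.79,3.14,-1.68],"yaw":0},{"hand":1,"slide":[-1.04,4.09,-2.39],"yaw":0},{"hand":1,"slide":[-1.26,4.98,-3.2],"yaw":0},{"hand":1,"slide":[-1.44,5.65,-3.85],"yaw":0},{"hand":1,"slide":[-1.44,5.65,-3.85],"yaw":0}]'
```

```text
time_s: 6.85
tcp_pos: [0.4534, 0.004, 0.2206]
ee_rot: [[0.246, -0.969, 0.001], [-0.969, -0.246, 0.0], [0.0, -0.001, -1.0]]
wrist_force: [2.5, -1.2, -0.4]
gripper_width: 0.314
```

```bash
python3 -m inch '[{"hand":1,"slide":[-0.03,0.12,-0.17],"yaw":0},{"hand":1,"slide":[-0.03,0.12,-0.17],"yaw":0}]'
python3 -m inch '[{"hand":1,"slide":[-0.03,0.12,-0.2],"yaw":0},{"hand":1,"slide":[-0.03,0.12,-0.2],"yaw":0}]'
python3 - <<'E'
from h import *
a=capture("scene")[150:310,230:390];b=capture("side")[170:330,270:430]
cv2.imwrite("pics/p3.png",cv2.resize(np.hstack([a,b]),(800,400),interpolation=cv2.INTER_CUBIC));print(sense()["tcp_pos"])
E
```

```text
time_s: 7.1
tcp_pos: [0.4536, 0.0045, 0.2199]
ee_rot: [[0.246, -0.969, 0.003], [-0.969, -0.246, 0.0], [0.001, -0.003, -1.0]]
wrist_force: [4.3, -3.2, 3.6]
gripper_width: 0.312
time_s: 7.35
tcp_pos: [0.4539, 0.0058, 0.2184]
ee_rot: [[0.246, -0.969, 0.005], [-0.969, -0.246, 0.0], [0.001, -0.004, -1.0]]
wrist_force: [4.6, -3.1, 4.5]
gripper_width: 0.313
[0.45397239 0.0058323  0.21838915]
```

View pics/p3.png

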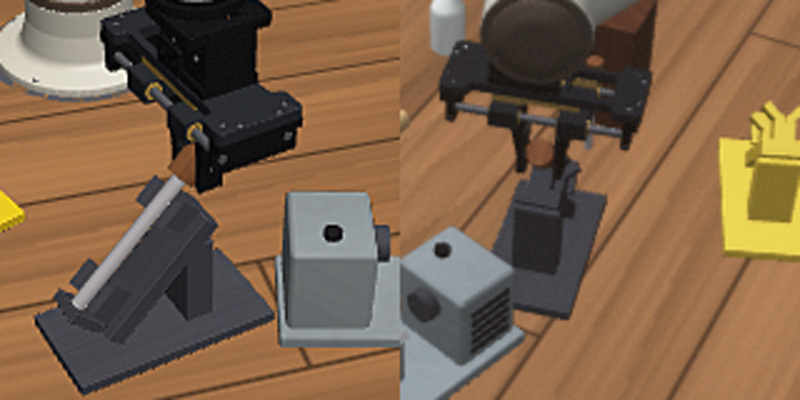

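```bash
python3 -m inch '[{"hand":0,"slide":[0,0,0],"yaw":0},{"hand":0,"slide":[0,0,0],"yaw":0},{"hand":0,"slide":[0,0,0],"yaw":0},{"hand":0,"slide":[0,0,0],"yaw":0},{"hand":0,"slide":[0,0,3],"yaw":0},{"hand":0,"slide":[0,0,7],"yaw":0},{"hand":0,"slide":[0,0,11],"yaw":0},{"hand":0,"slide":[0.9,-6,11],"yaw":0},{"hand":0,"slide":[1.6,-9,11],"yaw":0},{"hand":0,"slide":[1.6,-9,11],"yaw":0}]'
python3 - <<'E'
from h import *
s=sense();p=(s["ee_rot"],s["tcp_pos"]);print(p)
w=capture("wrist");a=capture("scene")[150:310,230:390]
cv2.imwrite("pics/p4.png",np.hstack([cv2.resize(a,(480,480)),w[:,160:480]]))
c,sn=.9694,.2453
L=np.array([[0,-60,55],[0,39,154],[0,67.3,182.3]])/1000
W=np.c_[.4662+c*L[:,0]-sn*L[:,1],-.0466+sn*L[:,0]+c*L[:,1],L[:,2]]
print("wrist px in crop (minus160,+480)",proj("wrist",W,p)+[320,0]);print("scene px in crop",(proj("scene",W)-[230,150])*3)
E
```

```text
time_s: 8.7
tcp_pos: [0.4682, -0.0855, 0.3266]
ee_rot: [[0.242, -0.97, -0.001], [-0.97, -0.242, 0.0], [-0.0, 0.001, -1.0]]
wrist_force: [0.1, -0.6, -0.4]
gripper_width: 0.999
(array([[ 2.42389732e-01, -9.70178058e-01, -1.32431416e-03],
       [-9.70178875e-01, -2.42390060e-01,  9.10053526e-05],
       [-4.09291985e-04,  1.26276286e-03, -9.99999119e-01]]), array([ 0.46818601, -0.08547084,  0.32664189]))
wrist px in crop (minus160,+480) [[637.0993832  197.34478108]
 [635.99426615 325.56514728]
 [635.5836161  373.21050767]]
scene px in crop [[ 94.61512557 365.20813449]
 [215.49215157 210.13756612]
 [251.03768224 164.53696006]]
```

View pics/p4.png

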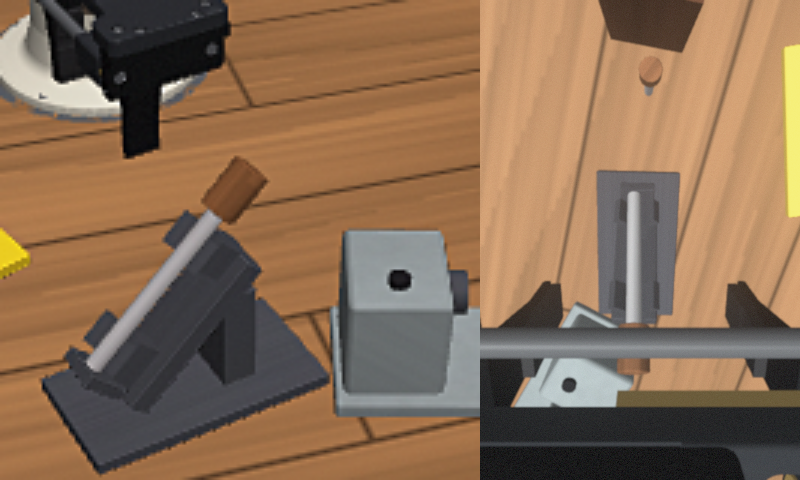

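```bash
python3 -m inch '[{"hand":0,"slide":[0.44,2.38,-2],"yaw":0},{"hand":0,"slide":[0.44,2.38,-5],"yaw":0},{"hand":0,"slide":[0.44,2.38,-9],"yaw":0},{"hand":0,"slide":[0.44,2.38,-13],"yaw":0},{"hand":0,"slide":[0.44,2.38,-16],"yaw":0},{"hand":0,"slide":[0.44,2.38,-17.6],"yaw":0},{"hand":0,"slide":[0.44,2.38,-17.6],"yaw":0},{"hand":0,"slide":[0.44,2.38,-17.6],"yaw":0}]'
python3 -m inch '[{"hand":1,"slide":[0,0,0],"yaw":0},{"hand":1,"slide":[0,0,0],"yaw":0},{"hand":1,"slide":[0,0,0],"yaw":0},{"hand":1,"slide":[0,0,0],"yaw":0},{"hand":1,"slide":[0,0,0],"yaw":0},{"hand":1,"slide":[0,0,0],"yaw":0},{"hand":1,"slide":[0,0,0],"yaw":0},{"hand":1,"slide":[0,0,0],"yaw":0}]'
```

```text
time_s: 9.8
tcp_pos: [0.4732, -0.0598, 0.1519]
ee_rot: [[0.247, -0.969, 0.001], [-0.969, -0.247, 0.0], [0.0, -0.001, -1.0]]
wrist_force: [0.1, 0.2, 0.1]
gripper_width: 1.0
time_s: 10.8
tcp_pos: [0.4727, -0.0603, 0.1511]
ee_rot: [[0.245, -0.969, -0.0], [-0.969, -0.245, -0.0], [0.0, 0.0, -1.0]]
wrist_force: [0.0, 0.2, -0.6]
gripper_width: 0.174
```

```bash
python3 -m inch '[{"hand":1,"slide":[0,0,1],"yaw":0},{"hand":1,"slide":[0,0,4],"yaw":0},{"hand":1,"slide":[0,0,8],"yaw":0},{"hand":1,"slide":[0,0,12],"yaw":0},{"hand":1,"slide":[0,0,16],"yaw":0},{"hand":1,"slide":[0,0,20],"yaw":0},{"hand":1,"slide":[0,0,20],"yaw":0}]'
python3 -m inch '[{"hand":1,"slide":[0.7,4,0],"yaw":-0.07},{"hand":1,"slide":[1.4,8,0],"yaw":-0.14},{"hand":1,"slide":[2.1,12,0],"yaw":-0.21},{"hand":1,"slide":[2.8,16,0],"yaw":-0.28},{"hand":1,"slide":[3.5,20,0],"yaw":-0.35},{"hand":1,"slide":[4.2,24,0],"yaw":-0.42},{"hand":1,"slide":[4.9,28,0],"yaw":-0.48},{"hand":1,"slide":[5.6,31.7,0],"yaw":-0.54},{"hand":1,"slide":[5.6,31.7,0],"yaw":-0.54},{"hand":1,"slide":[5.6,31.7,0],"yaw":-0.54}]'
python3 - <<'E'
from h import *
s=sense();p=(s["ee_rot"],s["tcp_pos"]);print(p,s["joints"])
w=capture("wrist");a=capture("side")[150:390,190:430]
cv2.imwrite("pics/p5.png",np.hstack([cv2.resize(a,(400,400),interpolation=cv2.INTER_CUBIC),cv2.resize(w[80:340,190:450],(400,400),interpolation=cv2.INTER_CUBIC)]))
c,sn=.9576,-.288
L=np.array([[-17.5,-68,83],[17.5,-68,83],[-17.5,60,83],[17.5,60,83],[-45,-114,100],[45,-114,100],[-45,-190,100],[45,-190,100]])/1000
W=np.c_[.5306+c*L[:,0]-sn*L[:,1],.2623+sn*L[:,0]+c*L[:,1],L[:,2]]
k=400/260
print(((proj("wrist",W,p)-[190,80])*k+[400,0]).round().tolist());print(((proj("side",W)-[190,150])*400/240).round().tolist())
E
```

```text
time_s: 11.68
tcp_pos: [0.4738, -0.0603, 0.3551]
ee_rot: [[0.246, -0.969, 0.008], [-0.969, -0.246, 0.001], [0.001, -0.008, -1.0]]
wrist_force: [0.2, -0.9, -3.3]
gripper_width: 0.145
time_s: 12.92
tcp_pos: [0.5282, 0.2562, 0.35]
ee_rot: [[-0.287, -0.958, -0.002], [-0.958, 0.287, -0.002], [0.002, 0.002, -1.0]]
wrist_force: [0.2, 0.3, -2.7]
gripper_width: 0.145
(array([[-0.28748602, -0.95778208, -0.00229644],
       [-0.95778243,  0.28748985, -0.00155208],
       [ 0.00214676,  0.00175329, -0.99999616]]), array([0.52819985, 0.25621448, 0.34998986])) [ 4.16632836e+01  1.64459719e+01  5.42758152e-01 -2.18510254e-02
 -7.42541983e+01 -5.83649801e+01]
[[631.0, 124.0], [579.0, 124.0], [628.0, 300.0], [582.0, 300.0], [678.0, 49.0], [533.0, 48.0], [683.0, -92.0], [527.0, -93.0]]
[[136.0, 252.0], [119.0, 239.0], [65.0, 301.0], [48.0, 287.0], [174.0, 236.0], [130.0, 204.0], [211.0, 210.0], [167.0, 180.0]]
```

View pics/p5.png

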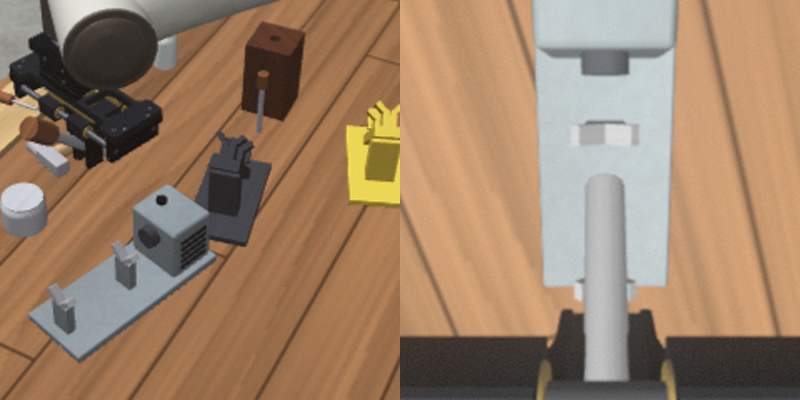

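```bash
python3 - <<'E'
from h import *
s=sense();p=(s["ee_rot"],s["tcp_pos"])
for sg in(60,64,68):
  for t in (35,40,45,50,55):
    a=np.radians(t);ax=np.array([np.cos(a),0,np.sin(a)]);n=np.array([np.sin(a),0,-np.cos(a)])
    f=np.array([0,0,.051])+ax*sg/1000
    print(sg,t,[(p0:=proj("wrist",p[1]+p[0]@q,p)[0],((p0-[190,80])*400/260+[400,0]).round())[1] .tolist()for q in(f+.007*n,f-.007*n)])
# side view: head end
def head(t,sg=64):
    a=np.radians(t);ax=np.array([np.cos(a),0,np.sin(a)]);return p[1]+p[0]@(np.array([0,0,.051])-ax*(.180-sg/1000))
for t in(35,45,55):print(t,((proj("side",head(t))-[190,150])*400/240).round())
E
```

```text
60 35 [[607.0, 178.0], [607.0, 195.0]]
60 40 [[607.0, 183.0], [607.0, 203.0]]
60 45 [[607.0, 190.0], [607.0, 211.0]]
60 50 [[607.0, 198.0], [607.0, 221.0]]
60 55 [[607.0, 206.0], [607.0, 230.0]]
64 35 [[607.0, 167.0], [607.0, 185.0]]
64 40 [[607.0, 173.0], [607.0, 193.0]]
64 45 [[607.0, 181.0], [607.0, 203.0]]
64 50 [[607.0, 189.0], [607.0, 212.0]]
64 55 [[607.0, 198.0], [607.0, 222.0]]
68 35 [[607.0, 156.0], [607.0, 175.0]]
68 40 [[607.0, 164.0], [607.0, 184.0]]
68 45 [[607.0, 172.0], [607.0, 194.0]]
68 50 [[607.0, 181.0], [607.0, 204.0]]
68 55 [[607.0, 190.0], [607.0, 215.0]]
35 [[ 19. 139.]]
45 [[ 27. 123.]]
55 [[ 37. 108.]]
```

```bash
python3 -m inch '[{"hand":1,"slide":[-0.3,-1.13,-3],"yaw":0},{"hand":1,"slide":[-0.3,-1.13,-7],"yaw":0},{"hand":1,"slide":[-0.3,-1.13,-11],"yaw":0},{"hand":1,"slide":[-0.3,-1.13,-14.5],"yaw":0},{"hand":1,"slide":[-0.3,-1.13,-16.5],"yaw":0},{"hand":1,"slide":[-0.3,-1.13,-17],"yaw":0},{"hand":1,"slide":[-0.3,-1.13,-17],"yaw":0}]'
python3 -m inch '[{"hand":1,"slide":[0,0,-0.5],"yaw":0},{"hand":1,"slide":[0,0,-1.0],"yaw":0},{"hand":1,"slide":[0,0,-1.0],"yaw":0}]'
python3 -m inch '[{"hand":1,"slide":[0,0,-0.3],"yaw":0},{"hand":1,"slide":[0,0,-0.6],"yaw":0}]'
python3 - <<'E'
from h import *
a=capture("side")[230:350,200:320];w=capture("scene")[200:320,330:490]
cv2.imwrite("pics/p6.png",np.hstack([cv2.resize(a,(330,330),interpolation=cv2.INTER_CUBIC),cv2.resize(w,(440,330),interpolation=cv2.INTER_CUBIC)]))
E
```

```text
time_s: 13.9
tcp_pos: [0.5261, 0.245, 0.1819]
ee_rot: [[-0.288, -0.958, 0.001], [-0.958, 0.288, 0.0], [-0.001, -0.001, -1.0]]
wrist_force: [-0.4, 0.1, -1.3]
gripper_width: 0.147
time_s: 14.28
tcp_pos: [0.5255, 0.2452, 0.1709]
ee_rot: [[-0.288, -0.958, -0.001], [-0.958, 0.288, -0.0], [0.001, 0.0, -1.0]]
wrist_force: [-0.2, -0.7, -1.6]
gripper_width: 0.146
time_s: 14.52
tcp_pos: [0.5259, 0.2456, 0.1653]
ee_rot: [[-0.288, -0.958, 0.001], [-0.958, 0.288, 0.001], [-0.001, -0.0, -1.0]]
wrist_force: [-0.6, 2.1, 0.9]
gripper_width: 0.148
```

View pics/p6.png

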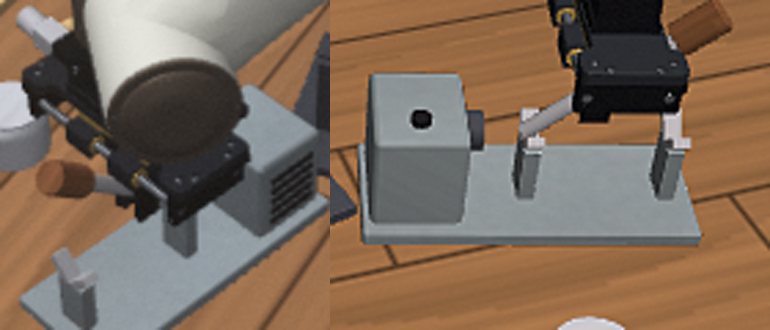

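```bash
python3 -m inch '[{"hand":1,"slide":[0.07,0.24,-0.36],"yaw":0},{"hand":1,"slide":[0.14,0.48,-0.73],"yaw":0},{"hand":1,"slide":[0.22,0.72,-1.2],"yaw":0},{"hand":1,"slide":[0.29,0.96,-1.7],"yaw":0},{"hand":1,"slide":[0.29,0.96,-1.7],"yaw":0}]'
python3 -m inch '[{"hand":1,"slide":[0.03,0.1,-0.5],"yaw":0},{"hand":1,"slide":[0.06,0.19,-1.1],"yaw":0},{"hand":1,"slide":[0.06,0.19,-1.1],"yaw":0}]'
```

```text
time_s: 15.25
tcp_pos: [0.5291, 0.2557, 0.1479]
ee_rot: [[-0.287, -0.958, 0.001], [-0.958, 0.287, 0.001], [-0.001, -0.001, -1.0]]
wrist_force: [1.1, 2.5, 1.7]
gripper_width: 0.139
time_s: 15.62
tcp_pos: [0.5288, 0.2562, 0.1362]
ee_rot: [[-0.288, -0.958, -0.002], [-0.958, 0.288, -0.002], [0.002, 0.001, -1.0]]
wrist_force: [0.7, 1.6, 1.5]
gripper_width: 0.148
```

```bash
python3 -m inch '[{"hand":1,"slide":[0,0,-0.4],"yaw":0},{"hand":1,"slide":[0,0,-0.8],"yaw":0},{"hand":1,"slide":[0,0,-0.8],"yaw":0}]'
python3 -m inch '[{"hand":1,"slide":[0,0,-0.2],"yaw":0},{"hand":1,"slide":[0,0,-0.3],"yaw":0},{"hand":1,"slide":[0,0,-0.3],"yaw":0}]'
python3 - <<'E'
from h import *
cv2.imwrite("pics/sA.png",capture("scene"))
s=sense();print(s["moment"],s["tcp_pos"])
E
```

```text
time_s: 16.0
tcp_pos: [0.529, 0.2567, 0.1286]
ee_rot: [[-0.288, -0.958, -0.001], [-0.958, 0.288, -0.001], [0.001, 0.001, -1.0]]
wrist_force: [-0.2, 1.5, 1.3]
gripper_width: 0.147
time_s: 16.38
tcp_pos: [0.5292, 0.2569, 0.1262]
ee_rot: [[-0.288, -0.958, -0.0], [-0.958, 0.288, 0.0], [-0.0, 0.0, -1.0]]
wrist_force: [-0.6, 2.3, 2.1]
gripper_width: 0.146
[ 0.36067425  0.10476183 -0.06335022] [0.52923235 0.25686642 0.12619473]
```

```bash
python3 -m inch '[{"hand":1,"slide":[0,0,-0.2],"yaw":0},{"hand":1,"slide":[0,0,-0.2],"yaw":0}]'
python3 -m inch '[{"hand":1,"slide":[0,0,-0.15],"yaw":0},{"hand":1,"slide":[0,0,-0.15],"yaw":0}]'
python3 - <<'E'
from h import *
s=sense();print(s["moment"],s["tcp_pos"],s["wrist_force"])
im=capture("scene");g=im[200:320,330:490]
# shaft & head line check: brown head pixels
hsv=cv2.cvtColor(im,cv2.COLOR_BGR2HSV);c,sn=.9576,-.288
L=np.array([[0,y,75] for y in(-70,-54,46,70,110)])/1000
W=np.c_[.5306-sn*L[:,1],.2623+c*L[:,1],L[:,2]];print(proj("scene",W).round(1).tolist(),proj("side",W).round(1).tolist())
E
```

```text
time_s: 16.68
tcp_pos: [0.5293, 0.2569, 0.1241]
ee_rot: [[-0.288, -0.958, 0.0], [-0.958, 0.288, 0.0], [-0.0, -0.0, -1.0]]
wrist_force: [0.6, 3.3, 1.9]
gripper_width: 0.144
time_s: 16.92
tcp_pos: [0.5293, 0.257, 0.1236]
ee_rot: [[-0.287, -0.958, 0.0], [-0.958, 0.287, 0.0], [-0.0, -0.0, -1.0]]
wrist_force: [-1.5, 1.5, 6.0]
gripper_width: 0.145
[0.35127953 0.65020583 0.02103214] [0.52928802 0.25696663 0.12358941] [-1.45124929  1.48483572  5.95045002]
[[399.0, 247.2], [406.4, 247.3], [452.2, 247.5], [463.1, 247.5], [481.4, 247.6]] [[267.2, 299.0], [262.1, 302.5], [228.9, 325.4], [220.5, 331.2], [206.1, 341.1]]
```

```bash
python3 -m inch '[{"hand":1,"slide":[-0.06,-0.2,0.05],"yaw":0},{"hand":1,"slide":[-0.12,-0.4,0.05],"yaw":0},{"hand":1,"slide":[-0.17,-0.57,0.05],"yaw":0},{"hand":1,"slide":[-0.17,-0.57,0.05],"yaw":0}]'
python3 -m inch '[{"hand":1,"slide":[-0.06,-0.2,0],"yaw":0},{"hand":1,"slide":[-0.06,-0.2,0],"yaw":0}]'
python3 -m inch '[{"hand":1,"slide":[-0.04,-0.15,0],"yaw":0},{"hand":1,"slide":[-0.04,-0.15,0],"yaw":0}]'
```

```text
time_s: 17.48
tcp_pos: [0.5278, 0.2519, 0.1236]
ee_rot: [[-0.288, -0.958, 0.001], [-0.958, 0.288, 0.002], [-0.002, -0.001, -1.0]]
wrist_force: [-2.0, 4.9, 4.4]
gripper_width: 0.144
time_s: 17.73
tcp_pos: [0.5271, 0.2499, 0.1236]
ee_rot: [[-0.287, -0.958, 0.001], [-0.958, 0.287, 0.002], [-0.002, -0.001, -1.0]]
wrist_force: [-1.9, 4.1, 4.8]
gripper_width: 0.143
time_s: 17.98
tcp_pos: [0.5268, 0.2487, 0.1236]
ee_rot: [[-0.288, -0.958, 0.002], [-0.958, 0.288, 0.002], [-0.003, -0.001, -1.0]]
wrist_force: [-2.4, 6.6, 3.9]
gripper_width: 0.149
```

```bash
for i in 1 2; do python3 -m inch '[{"hand":1,"slide":[-0.04,-0.14,0],"yaw":0},{"hand":1,"slide":[-0.04,-0.14,0],"yaw":0}]' | grep -E "pos|force"; done
```

```text
tcp_pos: [0.5267, 0.2485, 0.1236]
wrist_force: [-1.6, 9.7, 2.3]
tcp_pos: [0.5267, 0.2483, 0.1237]
wrist_force: [-3.1, 12.3, 0.9]
```

```bash
python3 -m inch '[{"hand":0,"slide":[0,0,0],"yaw":0},{"hand":0,"slide":[0,0,0],"yaw":0},{"hand":0,"slide":[0,0,0],"yaw":0},{"hand":0,"slide":[0,0,0],"yaw":0},{"hand":0,"slide":[0,0,2],"yaw":0},{"hand":0,"slide":[0,0,6],"yaw":0},{"hand":0,"slide":[0,0,11],"yaw":0},{"hand":0,"slide":[0,0,16],"yaw":0},{"hand":0,"slide":[0,0,20],"yaw":0},{"hand":0,"slide":[0,0,20],"yaw":0}]'
python3 - <<'E'
from h import *
s=sense();p=(s["ee_rot"],s["tcp_pos"])
S=capture("scene");D=capture("side");w=capture("wrist")
r=lambda a,z:cv2.resize(a,z,interpolation=cv2.INTER_CUBIC)
A=r(S[200:320,330:530],(500,300));B=r(D[260:380,200:320],(300,300));C=r(w[60:330,190:460],(300,300));E=r(S,(400,300))
cv2.imwrite("pics/p7.png",np.vstack([np.hstack([A,B]),np.hstack([C,E,np.zeros((300,100,3),np.uint8)])]))
c,sn=.9576,-.288
L=np.array([[0,y,75] for y in(-80,60,100)])/1000
W=np.c_[.5306-sn*L[:,1],.2623+c*L[:,1],L[:,2]]
print(((proj("scene",W)-[330,200])*2.5).round().tolist(),((proj("side",W)-[200,260])*2.5+[500,0]).round().tolist(),((proj("wrist",W,p)-[190,60])*300/270+[0,300]).round().tolist())
E
```

```text
time_s: 19.73
tcp_pos: [0.5268, 0.2451, 0.3272]
ee_rot: [[-0.288, -0.958, 0.007], [-0.958, 0.288, 0.004], [-0.006, -0.005, -1.0]]
wrist_force: [0.2, 0.7, -1.2]
gripper_width: 0.997
[[161.0, 118.0], [321.0, 119.0], [367.0, 119.0]] [[676.0, 92.0], [560.0, 172.0], [524.0, 197.0]] [[152.0, 409.0], [152.0, 552.0], [151.0, 587.0]]
```

View pics/p7.png

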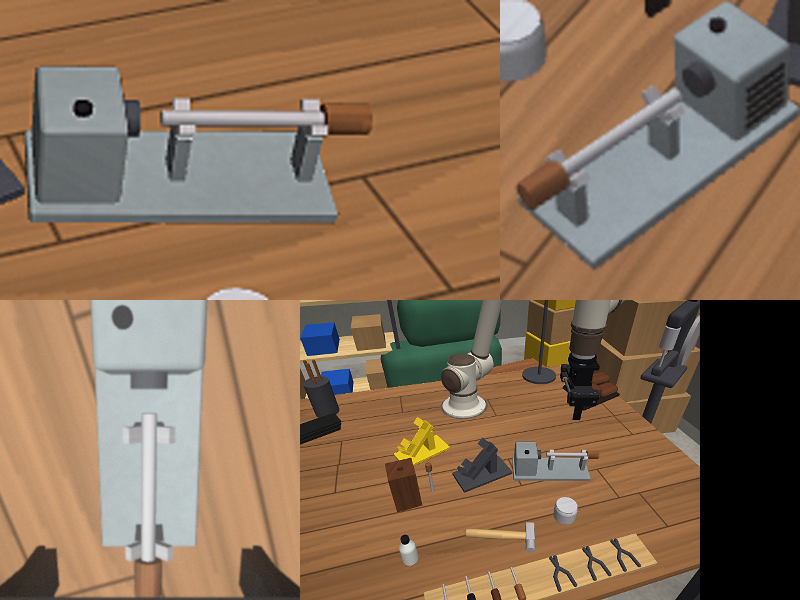

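```bash
python3 - <<'E'
from h import *
w=capture("wrist").astype(int);s=sense();p=(s["ee_rot"],s["tcp_pos"])
for u in(310,315,324,333,339):print(u,[f"{v}:{w[v,u,2]-w[v,u,0]}/{w[v,u].sum()//3}" for v in range(266,306,2)])
c,sn=.9576,-.288
for z in(.066,.075,.083,.089):
  for y in(.046,.06):
    print(z,y,proj("wrist",[.5306-sn*y,.2623+c*y,z],p).round(1))
E
```

```text
310 ['266:-9/185', '268:-11/190', '270:-9/184', '272:-11/183', '274:-9/177', '276:-8/171', '278:-7/169', '280:2/114', '282:2/120', '284:1/164', '286:3/164', '288:2/165', '290:0/166', '292:0/166', '294:12/151', '296:63/124', '298:67/124', '300:67/124', '302:67/124', '304:67/126']
315 ['266:1/98', '268:0/100', '270:-1/99', '272:-1/98', '274:0/99', '276:2/103', '278:3/109', '280:2/121', '282:2/162', '284:0/164', '286:0/167', '288:0/166', '290:0/165', '292:7/146', '294:25/82', '296:31/75', '298:53/105', '300:69/115', '302:69/115', '304:68/116']
324 ['266:-1/217', '268:-1/217', '270:-1/217', '272:1/216', '274:0/216', '276:0/217', '278:0/216', '280:-1/216', '282:0/216', '284:0/216', '286:0/215', '288:0/214', '290:-3/212', '292:0/211', '294:1/211', '296:14/140', '298:41/87', '300:78/131', '302:82/137', '304:81/135']
333 ['266:1/97', '268:-1/95', '270:1/97', '272:-1/98', '274:4/94', '276:1/97', '278:0/108', '280:3/120', '282:1/198', '284:-1/210', '286:0/214', '288:1/210', '290:-1/210', '292:1/191', '294:21/95', '296:36/80', '298:47/96', '300:48/93', '302:51/93', '304:50/94']
339 ['266:-10/192', '268:-12/191', '270:-10/194', '272:-11/194', '274:-9/191', '276:-10/192', '278:-9/189', '280:-1/130', '282:3/118', '284:0/192', '286:0/206', '288:0/206', '290:2/213', '292:0/207', '294:4/202', '296:57/159', '298:77/142', '300:76/142', '302:76/140', '304:75/141']
0.066 0.046 [[323.6 277.3]]
0.066 0.06 [[323.6 288.8]]
0.075 0.046 [[323.6 280.4]]
0.075 0.06 [[323.6 292.2]]
0.083 0.046 [[323.6 283.4]]
0.083 0.06 [[323.6 295.3]]
0.089 0.046 [[323.6 285.7]]
0.089 0.06 [[323.6 297.8]]
```

```bash
python3 -c "
from station import *
print(sense()['time_s'],finish_job())"
```

```text
the job is handed in; nothing more can be done
19.925 None
```

The spindle is loaded in the burnishing stand and the job is handed in at 19.9 s of the 64 s allowed.

- **V-rest:** I drew the spindle from the block by its head, set its foot at the stop and tilted it down into the groove in the grip. I let go there and a picture showed it seated.
- **Stand:** I took it again across the bare shaft, set its foot in the motor-side bearing and levelled it by lowering. Then I slid it towards the motor until the arm stalled at about 12 N, and let go.

**Last checks:**
- The final pictures show the spindle level in both bearings, with the head at the end away from the motor.
- In the scene view the foot lies where predicted. The head end and shoulder read 4 to 6 px off there, in a 2.5 times enlarged crop. The foot was 3 px off in the wrist view.
- A closer pixel check of the wrist view puts the shoulder within about a pixel of its target, against the bearing with no gap visible.
- The hammer, the bottle and the tin look unmoved. I compared them by eye only and did not measure them.
- The gripper was open and about 20 cm clear of everything. The wrist force stayed far below its limit in every reading.

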